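# Close up the crayon rack

### The job

Close up the crayon rack: lay the loose crayon fully down in the rack's empty angled slot with its pointed end uppermost, and move the tin from in front of the rack to stand upright midway between the bowl and the plant pot, in line with them. Then slide the rack's keeper up the slope until it clicks fully home over the crayons. Leave the bowl, the pot and the crayons already in the rack where they are.

Things in the scene. Friction and masses are not known exactly. Their poses are not given: they have to be found in the camera images.
- rack: Wooden crayon rack with aluminium side rails, fixed; 196 mm wide (y), 180 deep (x), 150 high. Its bed slopes 25 degrees, low end at -x (towards the robot at yaw 0). Origin on the table under the middle of the bed, z up. Three equal slots run straight up the slope side by side; two hold crayons, one is empty (which one varies).
- bed: Frame of the sloping bed, 110 mm above the rack's origin: x up the slope along the slots, y across the rack, z square off the slope. Origin: centre of the middle slot at the height of a seated crayon's axis. Slot centres at y = -52, 0, +52 mm. A seated crayon has its origin at bed x = 0 (up to 20 mm higher is fine), z = 0. Side rails: y = +-92 mm, 12 mm wide, top at z = -13 mm.
- cross_rail (a point): Top centre of the lower of two cross rails, 14 mm thick along x, at bed x = -42 and +42 mm; the slots are 32 mm wide notches in them (floor z = -13 mm, teeth up to z = +5 mm). Between the rails is open space for fingers, bed x = -35 to +35 mm. A foot lip at bed x = -72 to -79 mm (top z = -2 mm) keeps crayons from sliding off.
- keeper (a joint): Keeper: aluminium bridge over the whole rack that slides up the slope (bed +x). Value in m: 0 at the bottom, 0.055 fully home. Its bar (196 mm along y, 14 mm thick) has its middle at bed x = -0.100 + value, z = +17 to +31 mm, 4 mm over seated crayons. A spring ball resists (about 9 N) from 0.039, and past 0.050 snaps it to the stop and holds it.
- keeper_tab (a point): Middle of the lower face (facing bed -x, to be pushed) of the keeper's upright thumb tab, 64 mm wide (y), 10 mm thick, from bed z = +30 to +56 mm. The face is flush with the bar's lower face, so both can be pushed. It is at bed x = -0.107 + keeper value, y = 0, z = +43 mm.
- crayon: The loose jumbo crayon, lying on the table: dark wooden square barrel 26 x 26 mm, 140 mm long in all, the last 26 mm a blunt pale cone. Origin at mid-length on its axis (13 mm above the table while lying); x points to the pointed end.
- crayon_tip (a point): Pointed end of the loose crayon, 70 mm from its origin along its x.
- racked_a: A crayon of the same kind already seated in one of the slots; origin at mid-length on its axis, x to its point.
- racked_b: The other crayon already seated in another slot; same frame.
- tin: Plain closed aluminium tin, upright cylinder 58 mm in diameter, 130 mm high, standing in front of the rack's low end. Origin: centre of its underside.
- bowl: Turquoise ceramic bowl, rim 110 mm in diameter, 50 mm high, on the table. Origin: centre of its underside; its x axis points to the plant pot.
- pot: Terracotta plant pot with a small round plant, 90 mm in diameter at the rim, 70 mm high (the plant reaches 95 mm), 210 mm from the bowl centre to centre along the bowl's x. Origin: centre of its underside.
Not all that is in view belongs to the job. What is meant by the tin is not red, and is the larger of those in its own colour. Of the things that look like the bowl, take the one that is farthest to the robot's right at the start.

How it is judged:
By the outcome, as a careful person would: the job done as asked, in the order asked, and still so for the second after the job is handed in, with the robot touching nothing.
It also fails if it takes over 61 s, if anything falls off the work surface, if the arm or the gripper's body presses on something with over 40 N, if the wrist force passes 120 N, or if a joint passes its speed limit or range.

### The arm

A 7-joint arm with a two-finger parallel gripper is mounted at the origin on the work surface. World frame = base frame: x ahead of the robot, y to its left, z up, the work surface at z = 0. Lengths are in m, angles in rad, forces in N, time in s.
With the tool pointing down it reaches from about 0.4 to 0.875 m from the base axis. Payload 4.4 kg.
Tool frame: the origin (TCP) lies at the very end of the fingers, on their centre line; the grasp point (between the pads) lies 19 mm behind it; z points along the fingers, y is the line along which they close (so a half turn about z gives the same grasp; the last joint's range is limited). The gripper opens to 85 mm and grips with 20 to 120 N. Pads are 22 mm wide; open, the fingers measure 114 mm over their backs; the gripper's body (76 mm by 85 mm) begins 54 mm behind the grasp point. The pads swing forward as they close: fully open they stand 13 mm farther back than shut.
Start: joints at [1.28, 0.628, 0.038, 1.517, -0.027, 0.996, -0.02], TCP at [0.145, -0.634, 0.231] pointing down, gripper open.
Joint ranges: [-3.06, 3.06], [-0.37, 2.12], [-1.25, 1.32], [0.18, 2.47], [-1.1, 4.24], [0.23, 1.98], [-2.94, 2.94]. Speed limits (rad/s): [2.57, 2.57, 3.14, 3.14, 3.14, 3.14, 3.14].

### API

Orientations are given as a unit quaternion [x, y, z, w].
In Python, from workcell import telemetry, viewer, order, find_in, spot_point gives the robot as it stands.
- The arm moves only by the shell command python3 -m creep 'ROWS'. ROWS is JSON, one flat list of numbers, 7 for each row, row after row: the shift along the tool's x, y, z scaled (see below), then the turn, a rotation vector about the tool's x, y, z scaled (see below), then the opening, from 0 (shut) to 1 (fully open). A call has 1 to 8 rows; each row is the pose to reach, as a shift and turn from the pose commanded when the call began, along the tool's axes at that moment; what a row does not reach only later rows make up. The controller multiplies each number of a shift by 0.4 m and each number of a turn by 90 degrees. A row lasts 1/12 s, in which the tool goes at most 41.7 mm and 7.16 degrees, less where a joint would pass 70% of its speed; a pose out of reach is approached as far as the arm can. A call with a number of a shift or a turn outside -1 to 1 is refused whole. A call with a gripper value outside its range is refused whole. The fingers move at their own pace and stop on an object; the grip force is fixed at half the most. Time passes only in rows, so rows that repeat a pose let the fingers close. It gives the time, the measured TCP pose, the force, the opening and the grip force at its end, in the units of the state.
- telemetry.observe(): the state, without advancing time (a new reading comes with each control period).
- viewer.get_image(name): name is "scene" or "top" or "wrist"; returns (picture, depth): 420x560x3 uint8, blue, green, red; 420x560 float32, m along the optical axis (not along the pixel's ray), 0 where there is no reading.
- viewer.get_calibration(name): a dict with "fovy" (degrees; the focal length in pixels is half the picture's height over the tangent of half this angle, whatever the lens; pixels are square), "cx", "cy" (the principal point, pixels), "world_to_cam" (4x4, takes a point from world to camera coordinates). Camera axes: x right, y down, z forward; pixel columns grow to the right and rows downward; lengths in m; the calibration is good to about 2 mm. A picture is of the moment at which its call begins: read the wrist's pose just before it. get_calibration takes no time and is no camera call; for the wrist camera it gives the pose at the moment of the call.
- order.job_done(): hands the job in; it is judged then, once.
Trained networks look in the newest picture that a camera, given by its name, has taken for a name from the list of things; names that differ only in an ending like _2 or _b are one class to them, and where a whole thing is asked for, a point or a joint stands for the part that bears it (a point fixed in the world has none). Each returns a list of dicts, best first, with "p" (0 to 1); they miss things now and then, are a little off and sometimes report something else, mostly with a low value. They report only what shows in the picture. A call takes as long as a camera call. They do not tell look-alikes from the thing itself.
- find_in(label, camera): "rect" ([left, top, right, bottom] in pixels, round what is visible of it).
- spot_point(label, camera): "at" ([column, row] in pixels: a listed point, or the origin of a listed thing).
The state is a dict: "clock": time; "q": joint angles; "qvel": joint speeds; "joint_torque": joint torques, N m; "position": TCP position; "orientation": TCP orientation; "ft_force": force on the tool from outside, world axes, zero at the start; "wrist_torque": the same for the moment, N m; "opening": finger opening in m; "grip_force": force on a finger pad.
Only numpy, scipy, OpenCV 4.12 (cv2) and the standard library are available. Lean on these libraries where they do the work, as an engineer would, in place of code of your own. Each camera call takes 0.05 s, during which the arm holds its last target. There are 200 camera calls.

## Working session

There is one attempt and no reset: what is moved stays moved. The work goes in short steps, Python scripts to look and compute and a shell command to move; the robot and the scene stay as the last step left them, time stands still between calls to the robot, and variables do not carry over. Pictures are saved under pics/ and viewed, at most 10 in all, crops included, and the job is handed in when it is done.

```bash
ls; mkdir -p pics; cat > h.py <<'E'
import numpy as np, cv2
from scipy.spatial.transform import Rotation as R
from workcell import telemetry, viewer, order, find_in, spot_point
def cal(n,im=None):
    c=viewer.get_calibration(n); f=210/np.tan(np.radians(c["fovy"])/2)
    return f,c["cx"],c["cy"],np.linalg.inv(np.array(c["world_to_cam"]))
def w(c,u,v,d):
    f,cx,cy,T=c; return (T@np.array([(u-cx)*d/f,(v-cy)*d/f,d,1]))[:3]
def cloud(c,D):
    f,cx,cy,T=c; v,u=np.mgrid[:D.shape[0],:D.shape[1]]
    P=np.stack([(u-cx)*D/f,(v-cy)*D/f,D],-1)@T[:3,:3].T+T[:3,3]; P[D<=0]=np.nan; return P
E
python3 - <<'E'
from h import *
s=telemetry.observe(); print(s["clock"],s["position"],s["orientation"])
ims=[]
for n in ("scene","top"):
    c=cal(n); im,D=viewer.get_image(n); P=cloud(c,D); np.save(n+".npy",P); cv2.imwrite(f"{n}.png",im)
    cv2.imwrite(f"pics/{n}0.png",im)
    for l in ["rack","bed","cross_rail","keeper","keeper_tab","crayon","crayon_tip","tin","bowl","pot"]:
        for r in spot_point(l,n):
            if r["p"]<.25: continue
            u,v=np.array(r["at"]).round().astype(int); 
            print(n,l,round(r["p"],2),u,v,P[min(max(v,0),419),min(max(u,0),559)].round(3))
E
```

```text
pics
0.0 [ 0.14477737 -0.63304138  0.23037015] [ 9.93688173e-01  1.12173560e-01 -1.29010451e-04 -9.43415730e-04]
scene rack 0.87 308 256 [ 0.72  -0.028  0.113]Traceback (most recent call last):
  File "<stdin>", line 8, in <module>
ValueError: it knows: bed, bowl, crayon, crayon_tip, cross_rail, keeper_tab, pot, rack, racked, tin
```

```bash
python3 - <<'E'
from h import *
for n in ("scene","top"):
    c=cal(n); im,D=viewer.get_image(n); P=cloud(c,D); np.save(n+".npy",P)
    cv2.imwrite(f"pics/{n}0.png",im); print(n,"cam",c[3][:3,3].round(3),c[3][:3,2].round(2))
    for l in ["rack","bed","cross_rail","keeper_tab","crayon","crayon_tip","racked","tin","bowl","pot"]:
        for r in spot_point(l,n):
            if r["p"]<.25: continue
            u,v=np.array(r["at"]).round().astype(int); 
            print(l,round(r["p"],2),u,v,P[min(max(v,0),419),min(max(u,0),559)].round(3))
E
```

```text
scene cam [ 1.208 -0.49   1.071] [-0.52  0.41 -0.75]
rack 0.71 305 260 [ 0.724 -0.04   0.111]
cross_rail 0.27 312 233 [0.681 0.019 0.128]
keeper_tab 0.86 286 209 [0.566 0.029 0.11 ]
keeper_tab 0.3 144 268 [ 0.425 -0.345  0.023]
crayon 0.82 143 265 [ 0.416 -0.342  0.024]
crayon_tip 0.58 160 279 [ 0.478 -0.328  0.016]
crayon_tip 0.26 281 208 [0.56  0.017 0.118]
racked 0.88 313 231 [0.677 0.026 0.127]
racked 0.87 295 242 [ 0.674 -0.03   0.125]
tin 0.96 226 217 [ 0.429 -0.081  0.035]
tin 0.92 290 201 [0.553 0.054 0.113]
tin 0.64 265 222 [ 0.521 -0.011  0.044]
bowl 0.77 333 168 [0.459 0.312 0.006]
bowl 0.69 361 143 [0.464 0.426 0.051]
bowl 0.58 377 211 [0.685 0.271 0.028]
bowl 0.57 387 165 [0.558 0.458 0.002]
pot 0.66 374 212 [0.681 0.263 0.025]
top cam [0.315 0.049 1.3  ] [ 0.18 -0.02 -0.98]
rack 0.55 275 173 [0.64  0.033 0.11 ]
rack 0.37 182 242 [0.453 0.308 0.002]
bed 0.55 297 161 [ 0.671 -0.029  0.126]
keeper_tab 0.93 276 201 [0.558 0.029 0.116]
crayon 0.91 400 256 [ 0.414 -0.339  0.026]
crayon_tip 0.68 393 235 [ 0.48  -0.329 -0.002]
crayon_tip 0.31 275 201 [0.558 0.032 0.115]
racked 0.77 276 164 [0.664 0.03  0.118]
racked 0.76 296 164 [ 0.665 -0.027  0.117]
tin 0.88 306 260 [ 0.394 -0.052  0.129]
tin 0.7 286 231 [0.472 0.002 0.127]
tin 0.57 251 237 [0.46  0.098 0.089]
tin 0.38 278 174 [0.638 0.024 0.107]
bowl 0.89 140 204 [0.567 0.439 0.006]
bowl 0.87 134 257 [ 0.407  0.449 -0.   ]
bowl 0.84 185 245 [0.444 0.298 0.003]
pot 0.9 190 176 [0.637 0.279 0.076]
```

View pics/scene0.png

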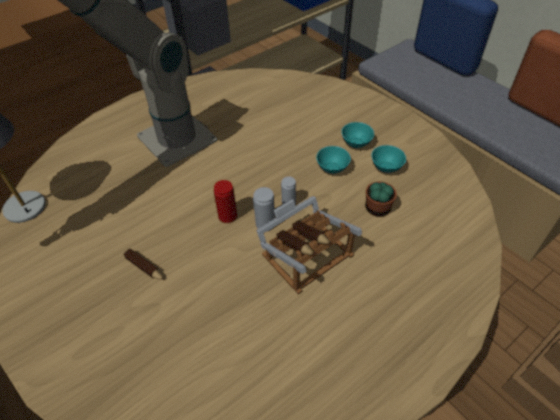

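View pics/top0.png

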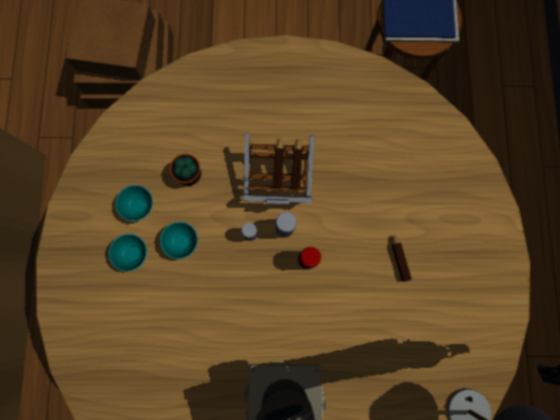

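```bash
python3 - <<'E'
from h import *
def circ(Q):
    A=np.c_[2*Q,np.ones(len(Q))]; b=(Q**2).sum(1)
    for _ in range(4):
        x=np.linalg.lstsq(A,b,rcond=None)[0]; r=np.sqrt(x[2]+x[:2]@x[:2])
        e=abs(np.hypot(*(Q-x[:2]).T)-r); k=e<max(.003,1.5*np.median(e)); A,b,Q=A[k],b[k],Q[k]
    return x[:2].round(4),round(r,4),len(Q)
for n in ("scene","top"):
    P=np.load(n+".npy").reshape(-1,3); P=P[~np.isnan(P).any(1)]
    def box(x0,x1,y0,y1,z0,z1): 
        return P[(P[:,0]>x0)&(P[:,0]<x1)&(P[:,1]>y0)&(P[:,1]<y1)&(P[:,2]>z0)&(P[:,2]<z1)]
    t=box(.3,.45,-.25,-.1,-.03,.03); print(n,"table z",np.median(t[:,2]),t[:,2].std())
    c=box(.3,.55,-.45,-.25,.010,.045); m=c[:,:2].mean(0); u,s,v=np.linalg.svd(c[:,:2]-m,full_matrices=False)
    d=v[0]*np.sign(v[0][0]); a=(c[:,:2]-m)@d; b=(c[:,:2]-m)@[-d[1],d[0]]
    mid=m+d*(np.percentile(a,1)+np.percentile(a,99))/2
    print("crayon",len(c),m.round(4),mid.round(4),"yaw",np.degrees(np.arctan2(d[1],d[0])).round(2),np.percentile(a,[0,1,99,100]).round(3),np.percentile(b,[1,99]).round(3),"z",np.percentile(c[:,2],[50,90]).round(4))
    for nm,(x,y),z in [("tinL",(.475,.002),(.118,.15)),("tinS",(.46,.095),(.07,.13)),("red",(.39,-.055),(.11,.15))]:
        q=box(x-.06,x+.045,y-.045,y+.045,*z); print(nm,len(q),((q[:,:2].min(0)+q[:,:2].max(0))/2).round(4),np.ptp(q[:,:2],axis=0).round(3),np.median(q[:,2]).round(4))
    for nm,(x,y),z in [("bowl",(.447,.3),(.040,.056)),("pot",(.64,.275),(.058,.076))]:
        q=box(x-.08,x+.08,y-.08,y+.08,*z)
        q=q[np.hypot(*(q[:,:2]-[x,y]).T)>.035] ; print(nm,circ(q[:,:2]),((q[:,:2].min(0)+q[:,:2].max(0))/2).round(4),np.ptp(q[:,:2],axis=0).round(3))
    q=box(.5,.8,-.15,.2,.03,.25); np.save(n+"_rack.npy",q); print("rack",q.min(0).round(3),q.max(0).round(3))
    # keeper bar: front-most high
    q=box(.52,.60,-.1,.16,.08,.135); p=np.polyfit(q[:,1],q[:,0],1); print("keeper slope",p,q[:,1].min(),q[:,1].max(),q[:,2].max())
# enlarged crop of the rack from scene+top
a=cv2.resize(cv2.imread("pics/top0.png")[120:250,170:330],None,fx=3.6,fy=3.6,interpolation=2)
cv2.imwrite("pics/c1.png",cv2.convertScaleAbs(a,alpha=1.8))
E
```

```text
scene table z -0.0007708588984534082 0.0022312576332983148
crayon 454 [ 0.4122 -0.3406] [ 0.4125 -0.3405] yaw 14.43 [-0.071 -0.067  0.068  0.071] [-0.011  0.015] z [0.0239 0.0271]
tinL 242 [ 0.4675 -0.0054] [0.104 0.075] 0.1288
tinS 197 [0.4817 0.1072] [0.046 0.042] 0.0933
red 324 [ 0.4071 -0.064 ] [0.056 0.056] 0.128
bowl (array([0.4562, 0.3114]), np.float64(0.0516), 171) [0.4551 0.3119] [0.112 0.112]
pot (array([0.6651, 0.3005]), np.float64(0.0424), 97) [0.6646 0.3026] [0.089 0.092]
rack [ 0.5   -0.075  0.03 ] [0.758 0.127 0.144]
keeper slope [0.10232313 0.55946594] -0.0699623966061293 0.12705623611654437 0.13450154375828938
top table z -0.00032710890114695523 0.00260512059456255
crayon 433 [ 0.4048 -0.3415] [ 0.4085 -0.3406] yaw 13.99 [-0.064 -0.063  0.07   0.074] [-0.015  0.012] z [0.0246 0.0287]
tinL 307 [ 0.4677 -0.0067] [0.103 0.071] 0.1294
tinS 185 [0.4786 0.1046] [0.04 0.04] 0.095
red 349 [ 0.4026 -0.0658] [0.054 0.057] 0.1292
bowl (array([0.4543, 0.3079]), np.float64(0.0514), 225) [0.4544 0.3087] [0.105 0.108]
pot (array([0.6647, 0.2974]), np.float64(0.0406), 108) [0.664  0.2974] [0.086 0.086]
rack [ 0.501 -0.076  0.031] [0.751 0.123 0.149]
keeper slope [0.03642603 0.56457771] -0.07158161518052042 0.1229528451610849 0.13246247038997216
```

View pics/c1.png

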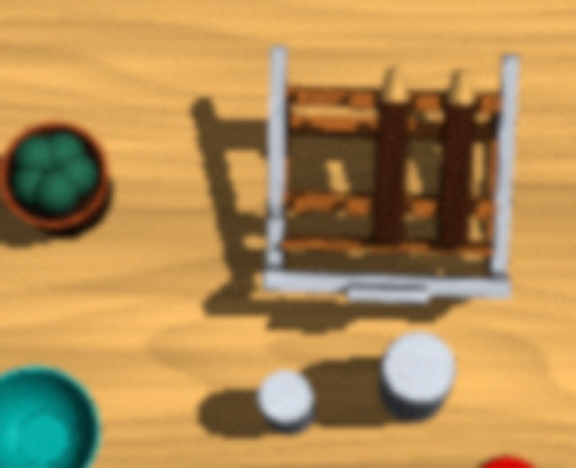

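```bash
cat >> h.py <<'E'
from scipy.optimize import least_squares
def bedR(yaw): return (R.from_euler('z',yaw)*R.from_euler('y',-25,degrees=True)).as_matrix()
MM=lambda *a: np.array(a)/1000.
def boxes(k=0):
    B=[]
    for s in (-1,1): B.append((MM(-90,s*92-6,-40),MM(90,s*92+6,-13)))
    B.append((MM(-107+k,-98,17),MM(-93+k,98,31))); B.append((MM(-107+k,-32,30),MM(-97+k,32,56)))
    for y in (0,-52): B.append((MM(-70,y-13,-13),MM(44,y+13,13)))
    for s in (-1,1): B.append((MM(s*42-7,-86,-30),MM(s*42+7,86,-13)))
    return B
def fitrack(P,x0=(.657,.027,-.035),k=0):
    def res(p,full=False):
        Q=(P-[p[0],p[1],.11+(p[3] if len(p)>3 else 0)])@bedR(p[2]); ds=[]
        for lo,hi in boxes(k):
            q=abs(Q-(lo+hi)/2)-(hi-lo)/2
            ds.append(abs(np.linalg.norm(np.maximum(q,0),axis=1)+np.minimum(q.max(1),0)))
        return np.minimum(np.min(ds,0),.02)
    f=least_squares(res,list(x0)+[0.],loss='soft_l1',f_scale=.003,x_scale=[.01,.01,.05,.01],diff_step=1e-4)
    return f.x,np.median(res(f.x))
def rows(pos,Rm):
    s=telemetry.observe(); R0=R.from_quat(s["orientation"])
    print("  shift",(R0.inv().apply(np.array(pos)-s["position"])/.4).round(4),"turn",(((R0.inv()*R.from_matrix(Rm)).as_rotvec())/(np.pi/2)).round(4))
def down(yaw): return (R.from_euler('z',yaw,degrees=True)*R.from_euler('x',180,degrees=True)).as_matrix()
E
python3 - <<'E'
from h import *
A=[]
for n in ("scene","top"):
    Q=np.load(n+"_rack.npy"); Q=Q[(Q[:,0]>.525)&(Q[:,2]>.045)]; A.append(Q)
    print(n,fitrack(Q))
print("both",fitrack(np.vstack(A)))
for n in ("scene","top"):
    P=np.load(n+".npy").reshape(-1,3)
    q=P[(abs(P[:,0]-.475)<.045)&(abs(P[:,1])<.05)&(abs(P[:,2]-.13)<.008)]
    print("tin",((q.min(0)+q.max(0))/2).round(4),np.ptp(q,axis=0).round(3),np.median(q,0).round(4))
rows([.411,-.3405,.12],down(14.2)); rows([.411,-.3405,.003],down(14.2))
E
```

```text
scene (array([ 6.71207968e-01,  2.65996958e-02, -1.68149985e-02, -4.51717627e-05]), np.float64(0.0014845822095775965))
top (array([ 6.70679261e-01,  2.39783593e-02, -1.91234553e-02,  5.12917245e-04]), np.float64(0.0018000808439840726))
both (array([ 6.70997194e-01,  2.62306010e-02, -1.70336171e-02,  2.73978861e-04]), np.float64(0.0017361469468527707))
tin [0.4961 0.0051 0.1288] [0.046 0.054 0.012] [0.4991 0.0044 0.1289]
tin [0.4959 0.0017 0.1297] [0.047 0.05  0.015] [0.4971 0.0018 0.1296]
  shift [ 0.8118 -0.5662  0.2783] turn [-0.     -0.     -0.0147]
  shift [ 0.8118 -0.5662  0.5708] turn [-0.     -0.     -0.0147]
```

```bash
python3 -m creep '[0.6,-0.42,0.2,0,0,-0.015,0.6, 0.6,-0.42,0.2,0,0,-0.015,0.6, 0.6,-0.42,0.2,0,0,-0.015,0.6, 0.6,-0.42,0.2,0,0,-0.015,0.6, 0.6,-0.42,0.2,0,0,-0.015,0.6, 0.6,-0.42,0.2,0,0,-0.015,0.6, 0.6,-0.42,0.2,0,0,-0.015,0.6, 0.6,-0.42,0.2,0,0,-0.015,0.6]'; python3 - <<'E'
from h import *
s=telemetry.observe(); print(s)
c=cal("wrist"); im,D=viewer.get_image("wrist"); cv2.imwrite("pics/w1.png",im); P=cloud(c,D)
print(c[:3],c[3].round(3)); np.save("w1.npy",P)
for l in ("crayon","crayon_tip"):
    for r in spot_point(l,"wrist")[:2]:
        u,v=np.array(r["at"]).round().astype(int); print(l,round(r["p"],2),u,v,P[v,u].round(4))
P=P.reshape(-1,3); c=P[(P[:,2]>.010)&(P[:,2]<.05)&(abs(P[:,0]-.41)<.11)&(abs(P[:,1]+.34)<.1)]
m=c[:,:2].mean(0); print(len(c),m)
t=c[c[:,2]>.02]; h=cv2.minAreaRect(t[:,:2].astype(np.float32)*1000); print(h, np.median(t[:,2]))
rows([.411,-.3405,.12],down(14.2))
E
```

```text
clock: 1.97
position: [0.3463, -0.4096, 0.15]
orientation: [0.992, 0.128, 0.001, -0.003]
ft_force: [0.9, 0.5, -0.5]
opening: 0.0514
grip_force: 0.0
{'clock': 1.9667, 'q': array([ 0.79981602,  0.57908921,  0.02960653,  1.91428365, -0.03436841,
        0.65184788, -0.46184996]), 'qvel': array([-0.20963728,  0.02579   ,  0.06775167,  0.05109645,  0.01641782,
       -0.0976374 , -0.17610266]), 'joint_torque': array([  2.59317957, -48.98637056,   2.57888094, -14.09261584,
         0.21958316,  -0.16027606,  -0.21657745]), 'position': array([ 0.3463015 , -0.40959051,  0.1499795 ]), 'orientation': array([ 9.91753582e-01,  1.28128714e-01,  9.84070068e-04, -2.62615432e-03]), 'ft_force': array([ 0.93268184,  0.52047476, -0.48141054]), 'wrist_torque': array([-0.03342814,  0.02100294,  0.01554605]), 'grip_force': 0.0, 'opening': 0.051361090862335305}
(np.float64(300.8845010970819), 280.2158784418172, 211.248407699754) [[ 0.255 -0.92  -0.299  0.423]
 [-0.967 -0.244 -0.074 -0.39 ]
 [-0.005  0.308 -0.951  0.293]
 [ 0.     0.     0.     1.   ]]
crayon 0.56 227 114 [ 0.4108 -0.3453  0.0265]
crayon_tip 0.64 224 22 [ 4.819e-01 -3.234e-01  1.000e-04]
4941 [ 0.40859716 -0.34320105]
((405.9802551269531, -342.6002502441406), (134.00790405273438, 26.29966163635254), 14.25870132446289) 0.0255522286767233
  shift [ 0.2129 -0.1391  0.078 ] turn [-0.0002  0.      0.0023]
```

```bash
python3 -m creep '[0.21,-0.137,0.08,0,0,0.002,0.6, 0.21,-0.137,0.08,0,0,0.002,0.6, 0.21,-0.137,0.08,0,0,0.002,0.6, 0.21,-0.137,0.08,0,0,0.002,0.6, 0.21,-0.137,0.08,0,0,0.002,0.6]'; python3 - <<'E'
from h import *
c=cal("wrist"); im,D=viewer.get_image("wrist"); cv2.imwrite("pics/w2.png",im); P=cloud(c,D).reshape(-1,3)
t=P[(P[:,2]>.018)&(P[:,2]<.05)&(abs(P[:,0]-.41)<.11)&(abs(P[:,1]+.34)<.1)]
print(cv2.minAreaRect(t[:,:2].astype(np.float32)*1000), np.median(t[:,2]))
t=P[(P[:,2]>.006)&(P[:,2]<.05)&(abs(P[:,0]-.41)<.11)&(abs(P[:,1]+.34)<.1)]
print(cv2.minAreaRect(t[:,:2].astype(np.float32)*1000))
rows([.410,-.3415,.004],down(14.2))
E
```

```text
clock: 2.53
position: [0.4093, -0.3435, 0.1194]
orientation: [0.992, 0.122, -0.0, 0.0]
ft_force: [0.2, -0.4, 0.2]
opening: 0.0513
grip_force: 0.0
((408.3436279296875, -341.98333740234375), (137.15277099609375, 26.027053833007812), 14.240294456481934) 0.02541667255787007
((408.98876953125, -341.8196105957031), (138.4840087890625, 26.027053833007812), 14.240294456481934)
  shift [ 0.0061 -0.0076  0.2892] turn [ 0.0011  0.0005 -0.003 ]
```

View pics/w2.png

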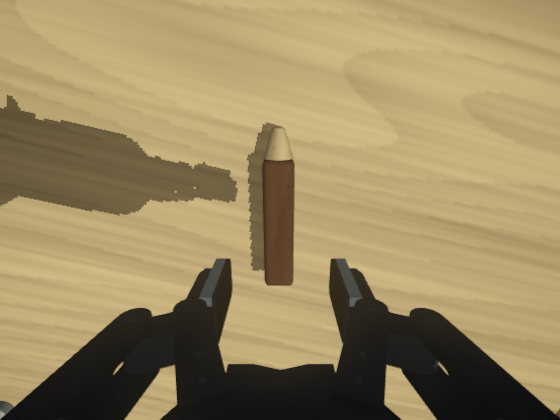

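```bash
python3 -m creep '[0.005,-0.007,0.15,0.001,0,-0.003,0.6, 0.005,-0.007,0.287,0.001,0,-0.003,0.6, 0.005,-0.007,0.287,0.001,0,-0.003,0.6, 0.005,-0.007,0.287,0.001,0,-0.003,0.6, 0.005,-0.007,0.287,0.001,0,-0.003,0, 0.005,-0.007,0.287,0.001,0,-0.003,0, 0.005,-0.007,0.287,0.001,0,-0.003,0, 0.005,-0.007,0.287,0.001,0,-0.003,0]'; python3 -m creep '[0,0,0,0,0,0,0, 0,0,0,0,0,0,0, 0,0,0,0,0,0,0]'
```

```text
clock: 3.25
position: [0.4117, -0.341, 0.0068]
orientation: [0.992, 0.124, 0.001, 0.001]
ft_force: [-0.1, -0.2, -0.3]
opening: 0.0245
grip_force: 60.1
clock: 3.5
position: [0.4117, -0.3408, 0.0066]
orientation: [0.992, 0.124, 0.001, 0.001]
ft_force: [-1.7, 0.0, 9.2]
opening: 0.0245
grip_force: 61.5
```

```bash
python3 -m creep '[0,0,-0.1,0,0,0,0, 0,0,-0.2,0,0,0,0, 0,0,-0.3,0,0,0,0, 0,0,-0.4,0,0,0,0, 0,0,-0.5,0,0,0,0, 0,0,-0.61,0,0,0,0, 0,0,-0.61,0,0,0,0, 0,0,-0.61,0,0,0,0]';  python3 - <<'E'
from h import *
s=telemetry.observe(); c=cal("wrist"); im,D=viewer.get_image("wrist"); cv2.imwrite("pics/w3.png",im); P=cloud(c,D).reshape(-1,3)
Q=(P-s["position"])@R.from_quat(s["orientation"]).as_matrix()
t=Q[(abs(Q[:,2])<.03)&(abs(Q[:,1])<.025)&(Q[:,0]>.02)&(Q[:,0]<.12)]
print("in tool: x max",np.percentile(t[:,0],[5,95,99.5]).round(4),"y",np.percentile(t[:,1],[2,50,98]).round(4),"z",np.percentile(t[:,2],[2,50,98]).round(4))
b=t[t[:,0]<.04]; 
for lo in (.02,.03,.035): 
    k=t[(t[:,0]>lo)&(t[:,0]<lo+.008)]; print(lo,len(k),np.median(k,0).round(4))
Rb=bedR(-.018)@np.diag([1,-1,-1]); o=np.array([.671,.0255,.11])
B=bedR(-.018)
for b in [(.007,.052,.12),(.007,.052,.05)]: p=o+B@np.array(b); print(p.round(3)); rows(p,Rb)
E
```

```text
clock: 4.17
position: [0.4122, -0.3408, 0.2523]
orientation: [0.992, 0.125, 0.003, 0.002]
ft_force: [0.5, -0.4, -0.8]
opening: 0.0249
grip_force: 60.3
in tool: x max [0.0223 0.0631 0.0669] y [-0.012  -0.      0.0115] z [-0.02   -0.0173 -0.0077]
0.02 909 [ 0.0241  0.     -0.019 ]
0.03 991 [ 0.034   0.     -0.0189]
0.035 1100 [ 0.0392 -0.0004 -0.0183]
[0.628 0.078 0.222]
  shift [ 0.7831 -0.8787  0.0716] turn [-0.037   0.2747  0.168 ]
[0.657 0.078 0.158]
  shift [ 0.8541 -0.8592  0.2304] turn [-0.037   0.2747  0.168 ]
```

View pics/w3.png

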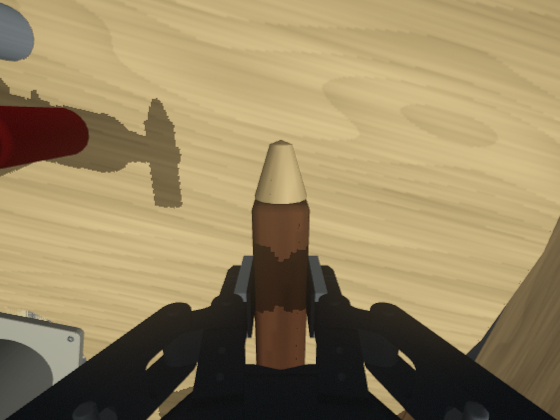

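```bash
python3 -m creep '[0.1,-0.11,0,-0.006,0.045,0.028,0, 0.2,-0.22,0,-0.012,0.09,0.056,0, 0.3,-0.33,0,-0.018,0.135,0.084,0, 0.4,-0.44,0,-0.024,0.18,0.112,0, 0.5,-0.55,0,-0.03,0.23,0.14,0, 0.5,-0.55,0,-0.037,0.275,0.168,0, 0.5,-0.55,0,-0.037,0.275,0.168,0, 0.5,-0.55,0,-0.037,0.275,0.168,0]';  python3 - <<'E'
from h import *
Rb=bedR(-.018)@np.diag([1,-1,-1]); o=np.array([.671,.0255,.11]); B=bedR(-.018)
rows(o+B@np.array((.0073,.052,.10)),Rb)
E
```

```text
clock: 4.88
position: [0.5489, -0.0704, 0.2464]
orientation: [0.977, -0.005, 0.213, -0.001]
ft_force: [1.0, -0.7, -0.0]
opening: 0.0247
grip_force: 61.0
  shift [ 0.1502 -0.3732  0.1876] turn [-0.0044  0.0047  0.0035]
```

```bash
python3 -m creep '[0.05,-0.1,0.03,-0.004,0.005,0.003,0, 0.1,-0.2,0.06,-0.004,0.005,0.003,0, 0.15,-0.3,0.1,-0.004,0.005,0.003,0, 0.15,-0.373,0.187,-0.004,0.005,0.003,0, 0.15,-0.373,0.187,-0.004,0.005,0.003,0, 0.15,-0.373,0.187,-0.004,0.005,0.003,0, 0.15,-0.373,0.187,-0.004,0.005,0.003,0]';  python3 - <<'E'
from h import *
s=telemetry.observe(); c=cal("wrist"); im,D=viewer.get_image("wrist"); cv2.imwrite("pics/w4.png",im); P=cloud(c,D).reshape(-1,3); np.save("w4.npy",P)
Rt=R.from_quat(s["orientation"]).as_matrix()
Q=(P-s["position"])@Rt
k=~((abs(Q[:,1])<.06)&(Q[:,2]<.02)&(Q[:,0]<.08))&(P[:,2]>.045)&(abs(P[:,0]-.67)<.15)&(abs(P[:,1]-.03)<.13)
print(k.sum()); f=fitrack(P[k][::7],(.671,.0255,-.018)); print(f)
for n in ("top","scene"):
    cc=cal(n); im,D=viewer.get_image(n); cv2.imwrite(f"{n}4.png",im)
A=[f]
Rb=bedR(-.018)@np.diag([1,-1,-1]); o=np.array([.671,.0255,.11]); B=bedR(-.018)
print("tcp in bed",(B.T@(s["position"]-o)).round(4),s["position"])
rows(o+B@np.array((.0073,.052,.0)),Rb)
E
```

```text
clock: 5.47
position: [0.6368, 0.0723, 0.2031]
orientation: [0.976, -0.01, 0.216, 0.005]
ft_force: [-1.1, -0.6, -1.4]
opening: 0.0243
grip_force: 61.0
21469
(array([ 0.67059385,  0.02354175, -0.02170071,  0.00083752]), np.float64(0.000643323925596408))
tcp in bed [0.0076 0.0461 0.0991] [0.63681156 0.07226005 0.20305978]
  shift [-0.008  -0.0259  0.2534] turn [ 0.0044 -0.003  -0.0047]
```

View pics/w4.png

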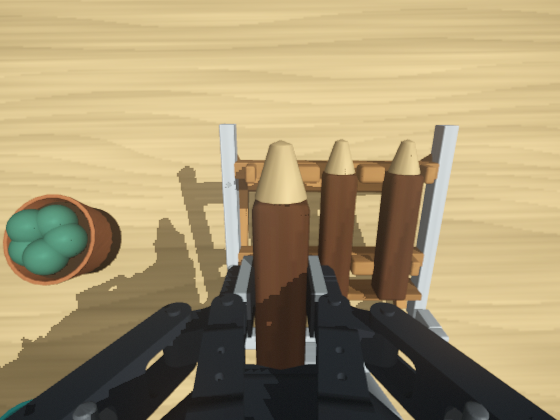

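```bash
python3 -m creep '[-0.008,-0.012,0.1,0.003,-0.003,-0.005,0, -0.008,-0.012,0.1,0.003,-0.003,-0.005,0, -0.008,-0.012,0.1,0.003,-0.003,-0.005,0, -0.008,-0.012,0.1,0.003,-0.003,-0.005,0, -0.008,-0.012,0.1,0.003,-0.003,-0.005,0, -0.008,-0.012,0.1,0.003,-0.003,-0.005,0]';  python3 - <<'E'
from h import *
s=telemetry.observe(); c=cal("wrist"); im,D=viewer.get_image("wrist"); cv2.imwrite("pics/w5.png",im); P=cloud(c,D).reshape(-1,3)
Rt=R.from_quat(s["orientation"]).as_matrix()
Q=(P-s["position"])@Rt
t=Q[(abs(Q[:,2]+.0)<.022)&(abs(Q[:,1])<.0125)&(Q[:,0]>.02)&(Q[:,0]<.09)]
print("crayon y,z,tip",np.median(t[:,1]),[ (np.median(t[(abs(t[:,0]-a)<.004)],0)).round(4) for a in (.025,.035,.04)],np.percentile(t[:,0],99.5))
k=~((abs(Q[:,1])<.06)&(Q[:,2]<.015)&(Q[:,0]<.08))&(P[:,2]>.045)&(abs(P[:,0]-.67)<.15)&(abs(P[:,1]-.03)<.13)
f,e=fitrack(P[k][::7],(.671,.0245,-.02)); print(f,e)
B=bedR(f[2]);Rb=B@np.diag([1,-1,-1]); o=np.array([f[0],f[1],.11+f[3]])
b=(P[k]-o)@B
for y in (0,-.052):
    q=b[(abs(b[:,1]-y)<.02)&(b[:,2]>.009)&(b[:,2]<.02)&(b[:,0]>-.05)&(b[:,0]<.04)]; print("racked",len(q),((np.percentile(q[:,1],1)+np.percentile(q[:,1],99))/2).round(4),np.median(q[:,2]).round(4),b[(abs(b[:,1]-y)<.02)&(b[:,2]>-.005)][:,0].max())
q=b[(abs(b[:,1]-.092)<.015)&(abs(b[:,2]+.013)<.004)]; print("rail",np.percentile(q[:,1],[1,99]),np.median(q[:,2]))
q=b[(abs(b[:,0]-.042)<.008)&(b[:,1]>.02)&(b[:,1]<.085)]; 
for lo in np.arange(.02,.085,.004):
    z=q[(q[:,1]>=lo)&(q[:,1]<lo+.004)]; print(round(lo*1e3),len(z),z[:,2].max().round(4) if len(z) else '',end='; ')
print("\ntcp in bed",(B.T@(s["position"]-o)).round(4),s["position"])
for z in (.02,-.004): rows(o+B@np.array((.0073,.052,z)),Rb)
E
```

```text
clock: 6.12
position: [0.6531, 0.0736, 0.1699]
orientation: [0.976, -0.009, 0.217, 0.002]
ft_force: [0.5, -0.1, -0.1]
opening: 0.0247
grip_force: 61.0
crayon y,z,tip 0.00017486864563272245 [array([ 0.0251, -0.0002, -0.0194]), array([ 0.0351, -0.0002, -0.0193]), array([ 0.0401, -0.0002, -0.0183])] 0.06673247702994912
[ 0.68017118  0.02319648 -0.02379423  0.00527167] 0.0006610449298766058
racked 4007 0.0008 0.0128 0.056783496559855734
racked 4274 -0.0508 0.0127 0.056555771931446404
rail [0.07902038 0.09810736] -0.012982009084146678
20 61 0.006; 24 61 0.0055; 28 61 0.0063; 32 62 0.0047; 36 0 ; 40 0 ; 44 0 ; 48 0 ; 52 0 ; 56 0 ; 60 0 ; 64 36 -0.0117; 68 70 0.0058; 72 62 0.006; 76 37 -0.0122; 80 35 -0.0118; 84 12 -0.0125; 
tcp in bed [-0.0025  0.0497  0.0615] [0.65309271 0.0735666  0.16993763]
  shift [ 0.024  -0.0046  0.104 ] turn [-0.0014 -0.0014  0.0039]
  shift [ 0.0239 -0.0045  0.164 ] turn [-0.0014 -0.0014  0.0039]
```

```bash
cat >> h.py <<'E'
YAW=-.0225; B=bedR(YAW); O=np.array([.6708,.0238,.1105]); RB=B@np.diag([1,-1,-1])
def inbed(): s=telemetry.observe(); return ((s["position"]-O)@B).round(4)
E
python3 -c "
from h import *
print(inbed())
for z in (.02,-.004): rows(O+B@np.array((.008,.052,z)),RB)"
```

```text
[0.0082 0.0497 0.0619]
  shift [-0.0007 -0.0057  0.1048] turn [-0.001  -0.0014  0.0031]
  shift [-0.0008 -0.0056  0.1648] turn [-0.001  -0.0014  0.0031]
```

```bash
python3 -m creep '[-0.001,-0.0057,0.05,-0.001,-0.0014,0.003,0, -0.001,-0.0057,0.1,-0.001,-0.0014,0.003,0, -0.001,-0.0057,0.13,-0.001,-0.0014,0.003,0, -0.001,-0.0057,0.15,-0.001,-0.0014,0.003,0, -0.001,-0.0057,0.155,-0.001,-0.0014,0.003,0, -0.001,-0.0057,0.155,-0.001,-0.0014,0.003,0, -0.001,-0.0057,0.155,-0.001,-0.0014,0.003,0]'; python3 -c "
from h import *
print(inbed())
rows(O+B@np.array((.008,.052,-.006)),RB)"
```

```text
clock: 6.75
position: [0.6846, 0.0777, 0.1206]
orientation: [0.978, -0.011, 0.207, 0.004]
ft_force: [-0.3, 0.4, 0.1]
opening: 0.0247
grip_force: 61.0
[0.0157 0.0542 0.0039]
  shift [-0.0187  0.0054  0.025 ] turn [0.0019 0.0116 0.0007]
```

```bash
python3 -m creep '[0,0,0,0,0,0,0, 0,0,0,0,0,0,0, 0,0,0,0,0,0,0]'; python3 -c "
from h import *
print(inbed())
rows(O+B@np.array((.008,.052,-.006)),RB)"
```

```text
clock: 7.0
position: [0.6846, 0.0782, 0.1206]
orientation: [0.978, -0.011, 0.208, 0.004]
ft_force: [0.4, -0.5, -1.2]
opening: 0.0249
grip_force: 61.0
[0.0157 0.0547 0.0038]
  shift [-0.0188  0.0065  0.025 ] turn [0.0017 0.0116 0.001 ]
```

```bash
python3 -m creep '[-0.018,0.0065,0,0.0017,0.0116,0.001,0, -0.018,0.0065,0,0.0017,0.0116,0.001,0, -0.018,0.0065,0,0.0017,0.0116,0.001,0, -0.018,0.0065,0,0.0017,0.0116,0.001,0]'; python3 -c "
from h import *
print(inbed())
rows(O+B@np.array((.008,.052,-.006)),RB)"
```

```text
clock: 7.33
position: [0.6831, 0.0768, 0.1241]
orientation: [0.978, -0.011, 0.209, 0.004]
ft_force: [1.0, 1.5, -0.2]
opening: 0.0245
grip_force: 61.0
[0.0157 0.0533 0.0076]
  shift [-0.0188  0.003   0.0343] turn [0.0019 0.0101 0.    ]
```

```bash
python3 -m creep '[0,0,0,0,0,0,0, 0,0,0,0,0,0,0]'; python3 -c "
from h import *
s=telemetry.observe(); print(s['q'].round(3),s['qvel'].round(3),inbed())
rows(O+B@np.array((.008,.052,-.006)),RB)"
```

```text
clock: 7.5
position: [0.683, 0.0768, 0.1238]
orientation: [0.978, -0.011, 0.209, 0.004]
ft_force: [1.0, -0.2, -0.5]
opening: 0.0248
grip_force: 61.0
[-0.495  0.729  0.463  1.936 -1.099  0.233 -0.753] [ 0.     0.    -0.003 -0.    -0.001  0.001  0.002] [0.0156 0.0533 0.0074]
  shift [-0.0186  0.003   0.0338] turn [0.0019 0.0103 0.0001]
```

```bash
python3 -m creep '[0.01,0.003,0.01,0.002,-0.025,0,0, 0.01,0.003,0.015,0.002,-0.025,0,0, 0.01,0.003,0.015,0.002,-0.025,0,0, 0.01,0.003,0.015,0.002,-0.025,0,0]'; python3 -c "
from h import *
s=telemetry.observe(); print(s['q'].round(3),inbed())
rows(O+B@np.array((.016,.052,-.006)),RB)"
```

```text
clock: 7.83
position: [0.6887, 0.0755, 0.1195]
orientation: [0.982, -0.011, 0.189, 0.002]
ft_force: [-0.9, -0.0, -0.2]
opening: 0.0248
grip_force: 61.0
[-0.526  0.764  0.541  1.888 -1.044  0.333 -0.817] [0.019  0.0521 0.0011]
  shift [-0.0065  0.0002  0.0182] turn [0.     0.0353 0.0002]
```

```bash
python3 -m creep '[-0.006,0,0.005,0,0,0,0, -0.01,0,0.01,0,0,0,0, -0.01,0,0.014,0,0,0,0, -0.01,0,0.014,0,0,0,0, -0.01,0,0.014,0,0,0,0]'; python3 -c "
from h import *
s=telemetry.observe(); print(s['q'].round(3),inbed())
rows(O+B@np.array((.016,.052,-.006)),RB)"
```

```text
clock: 8.25
position: [0.6874, 0.0753, 0.1132]
orientation: [0.982, -0.011, 0.189, 0.002]
ft_force: [0.7, 0.4, -0.7]
opening: 0.0244
grip_force: 61.1
[-0.509  0.766  0.512  1.895 -1.05   0.31  -0.809] [ 0.0151  0.0519 -0.004 ]
  shift [ 0.0025 -0.0002  0.0048] turn [-0.0001  0.0353 -0.0002]
```

```bash
python3 -m creep '[0,0,0.003,0,0.02,0,0, 0,0,0.004,0,0.02,0,0, 0,0,0.004,0,0.02,0,0, 0,0,0.004,0,0.02,0,0.42, 0,0,0.004,0,0.02,0,0.42, 0,0,0.004,0,0.02,0,0.42, 0,0,0.004,0,0.02,0,0.42, 0,0,0.004,0,0.02,0,0.42]'; python3 -c "
from h import *
s=telemetry.observe(); print(s['q'].round(3),inbed())
rows(O+B@np.array((.016,.052,-.006)),RB)"
```

```text
clock: 8.92
position: [0.6887, 0.0754, 0.1125]
orientation: [0.979, -0.011, 0.204, 0.003]
ft_force: [-0.7, -0.1, -0.1]
opening: 0.036
grip_force: 0.0
[-0.474  0.75   0.443  1.919 -1.099  0.233 -0.75 ] [ 0.016   0.052  -0.0053]
  shift [-0.      0.0001  0.0017] turn [ 0.0003  0.0157 -0.    ]
```

```bash
python3 -m creep '[0,0,-0.03,0,0,0,0.42, 0.015,0,-0.07,0,0,0,0.42, 0.04,0,-0.13,0,0,0,0.42, 0.08,0,-0.2,0,0,0,0.42, 0.12,0,-0.28,0,0,0,0.42, 0.12,0,-0.28,0,0,0,0.42]'; python3 - <<'E'
from h import *
print(inbed()); s=telemetry.observe()
c=cal("wrist"); im,D=viewer.get_image("wrist"); cv2.imwrite("pics/w6.png",im); P=cloud(c,D).reshape(-1,3)
b=(P-O)@B
for y in (.052,0,-.052):
    q=b[(abs(b[:,1]-y)<.022)&(b[:,2]>-.008)&(b[:,2]<.03)&(b[:,0]>-.06)&(b[:,0]<.1)]
    m=q[q[:,2]>.007]
    print(y,len(q),"tip",np.percentile(q[:,0],99.8).round(4),[(a,np.median(m[abs(m[:,0]-a)<.006],0).round(4)[1:]) for a in (-.02,0.,.02,.035)])
for n in ("scene","top"):
    P=np.load(n+".npy").reshape(-1,3)
    q=P[(abs(P[:,0]-.49)<.05)&(abs(P[:,1])<.05)&(abs(P[:,2]-.1295)<.005)]; q=q[q[:,0]<.535]
    print("tin",((q.min(0)+q.max(0))/2).round(4),np.ptp(q,axis=0).round(3))
E
```

```text
clock: 9.42
position: [0.6924, 0.0745, 0.2421]
orientation: [0.978, -0.011, 0.21, 0.003]
ft_force: [1.6, 0.4, 0.7]
opening: 0.0359
grip_force: 0.0
[0.0742 0.0512 0.1106]
0.052 4120 tip 0.0828 [(-0.02, array([0.0515, 0.013 ])), (0.0, array([0.0515, 0.0131])), (0.02, array([0.0515, 0.013 ])), (0.035, array([0.0515, 0.0131]))]
0 1725 tip 0.0668 [(-0.02, array([nan, nan])), (0.0, array([nan, nan])), (0.02, array([-0.0069,  0.0132])), (0.035, array([0.0004, 0.0129]))]
-0.052 3143 tip 0.0665 [(-0.02, array([-0.0454,  0.013 ])), (0.0, array([-0.0501,  0.0131])), (0.02, array([-0.0501,  0.0132])), (0.035, array([-0.0501,  0.0128]))]
tin [0.5002 0.0051 0.1295] [0.054 0.054 0.01 ]
tin [0.4986 0.0017 0.1297] [0.053 0.05  0.009]
  return _methods._mean(a, axis=axis, dtype=dtype,
  ret = um.true_divide(
```

View pics/w6.png

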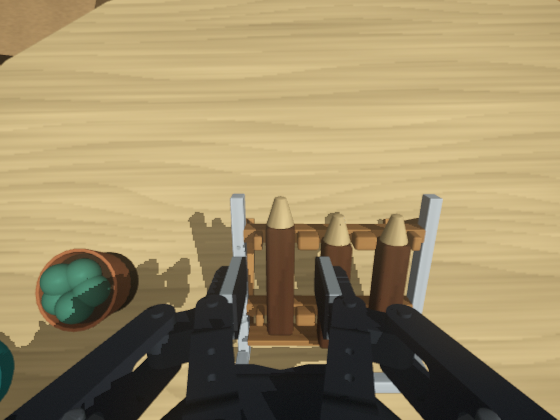

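```bash
python3 -c "
from h import *
rows([.5,.0035,.22],down(-1)); rows([.6,.04,.26],down(-1))"
```

```text
shift [-0.4504  0.19   -0.1494] turn [ 0.0008 -0.2669 -0.003 ]
  shift [-0.1832  0.0932 -0.1399] turn [ 0.0008 -0.2669 -0.003 ]
```

```bash
python3 -m creep '[-0.05,0.02,-0.05,0,-0.06,0,1, -0.12,0.05,-0.1,0,-0.13,0,1, -0.2,0.09,-0.14,0,-0.2,-0.003,1, -0.3,0.12,-0.145,0,-0.267,-0.003,1, -0.4,0.17,-0.15,0,-0.267,-0.003,1, -0.45,0.19,-0.15,0,-0.267,-0.003,1, -0.45,0.19,-0.15,0,-0.267,-0.003,1, -0.45,0.19,-0.15,0,-0.267,-0.003,1]'; python3 -m creep '[0,0,0,0,0,0,1, 0,0,0,0,0,0,1, 0,0,0,0,0,0,1]';python3 - <<'E'
from h import *
s=telemetry.observe(); print(s['q'].round(2)); c=cal("wrist"); im,D=viewer.get_image("wrist"); cv2.imwrite("pics/w7.png",im); P=cloud(c,D).reshape(-1,3)
q=P[(abs(P[:,0]-.49)<.05)&(abs(P[:,1])<.05)&(abs(P[:,2]-.1295)<.004)]
print("tin",((q.min(0)+q.max(0))/2).round(4),np.ptp(q,axis=0).round(3))
rows([.5,.0035,.08],down(-1))
E
```

```text
clock: 10.13
position: [0.4955, 0.0038, 0.2164]
orientation: [1.0, -0.01, -0.005, -0.0]
ft_force: [-0.1, 0.0, 0.6]
opening: 0.0855
grip_force: 0.0
clock: 10.38
position: [0.4981, 0.0043, 0.2173]
orientation: [1.0, -0.008, -0.004, 0.001]
ft_force: [0.3, 0.6, -0.3]
opening: 0.0853
grip_force: 0.0
[-0.66  0.59  0.92  1.96 -0.6   0.9  -1.01]
tin [0.4967 0.0021 0.1298] [0.054 0.052 0.005]
  shift [0.0076 0.0013 0.3434] turn [0.0008 0.0047 0.0005]
```

```bash
python3 -m creep '[0.003,0.003,0.08,0.001,0.005,0,1, 0.003,0.003,0.17,0.001,0.005,0,1, 0.003,0.003,0.26,0.001,0.005,0,1, 0.003,0.003,0.34,0.001,0.005,0,1, 0.003,0.003,0.34,0.001,0.005,0,1, 0.003,0.003,0.34,0.001,0.005,0,1]'; python3 -m creep '[0,0,0,0,0,0,0.5, 0,0,0,0,0,0,0.5, 0,0,0,0,0,0,0.5, 0,0,0,0,0,0,0.5, 0,0,0,0,0,0,0.5, 0,0,0,0,0,0,0.5]'; python3 -c "
from h import *
rows([.5,.0035,.2],down(-2.5)); m=(.5598,.3045,.2);rows(m,down(-2.5))"
```

```text
clock: 10.93
position: [0.4967, 0.0023, 0.0807]
orientation: [1.0, -0.009, -0.001, -0.0]
ft_force: [0.2, -1.0, 0.8]
opening: 0.0854
grip_force: 0.0
clock: 11.43
position: [0.4988, 0.0023, 0.0835]
orientation: [1.0, -0.009, 0.002, -0.0]
ft_force: [-0.4, -0.1, 6.5]
opening: 0.0565
grip_force: 63.7
  shift [ 0.0042 -0.0033 -0.2911] turn [-0.0006 -0.0025  0.0163]
  shift [ 0.1401 -0.7584 -0.29  ] turn [-0.0006 -0.0025  0.0163]
```

```bash
python3 -m creep '[0,0,-0.08,0,0,0,0.5, 0,0,-0.17,0,0,0,0.5, 0,0,-0.26,0,0,0,0.5, 0,0,-0.35,0,0,0,0.5, 0,0,-0.4,0,0,0,0.5, 0,0,-0.4,0,0,0,0.5, 0,0,-0.4,0,0,0,0.5]'; python3 -m creep '[0.015,-0.08,0,0,0,0.005,0.5, 0.03,-0.17,0,0,0,0.01,0.5, 0.045,-0.26,0,0,0,0.016,0.5, 0.06,-0.35,0,0,0,0.016,0.5, 0.08,-0.44,0,0,0,0.016,0.5, 0.1,-0.53,0,0,0,0.016,0.5, 0.12,-0.62,0,0,0,0.016,0.5, 0.14,-0.7,0,0,0,0.016,0.5]'; python3 - <<'E'
from h import *
for n in ("scene","top","wrist"):
    c=cal(n); im,D=viewer.get_image(n); P=cloud(c,D).reshape(-1,3); cv2.imwrite(f"pics/{n}8.png",im)
    for nm,a,z in [("bowl",(.455,.31),(.040,.056)),("pot",(.665,.299),(.058,.076))]:
        q=P[(P[:,2]>z[0])&(P[:,2]<z[1])]; r=np.hypot(*(q[:,:2]-a).T); q=q[(r>.03)&(r<.075)]
        if len(q)>20: print(n,nm,len(q),((q.min(0)+q.max(0))/2)[:2].round(4),np.ptp(q,axis=0)[:2].round(3))
rows([.5598,.3045,.15],down(-2.5))
print(telemetry.observe()['q'].round(2))
E
```

```text
clock: 12.02
position: [0.4978, 0.0028, 0.2429]
orientation: [1.0, -0.009, 0.002, -0.001]
ft_force: [-1.1, 0.1, -3.2]
opening: 0.0565
grip_force: 65.4
clock: 12.68
position: [0.5569, 0.2842, 0.2394]
orientation: [1.0, -0.021, -0.002, -0.0]
ft_force: [1.2, -0.4, -1.9]
opening: 0.0563
grip_force: 65.3
scene bowl 202 [0.4558 0.3104] [0.112 0.108]
scene pot 227 [0.6651 0.2995] [0.089 0.092]
top bowl 267 [0.4543 0.3092] [0.105 0.108]
top pot 158 [0.6672 0.2958] [0.079 0.084]
wrist bowl 47 [0.4757 0.3545] [0.027 0.011]
wrist pot 2704 [0.6619 0.2982] [0.088 0.088]
  shift [ 0.0065 -0.0496  0.2216] turn [0.0002 0.0024 0.0042]
[-1.03  0.76  0.94  1.59 -0.66  1.14 -1.53]
```

```bash
python3 -m creep '[0.006,-0.048,0.05,0,0.002,0.004,0.5, 0.006,-0.048,0.13,0,0.002,0.004,0.5, 0.006,-0.048,0.2,0,0.002,0.004,0.5, 0.006,-0.048,0.28,0,0.002,0.004,0.5, 0.006,-0.048,0.35,0,0.002,0.004,0.5, 0.006,-0.048,0.35,0,0.002,0.004,0.5, 0.006,-0.048,0.35,0,0.002,0.004,0.5]'; python3 -c "
from h import *
rows([.5598,.3038,.0845],down(-2.5))"
```

```text
clock: 13.42
position: [0.5601, 0.2985, 0.1]
orientation: [1.0, -0.026, -0.0, 0.001]
ft_force: [0.5, -1.0, -0.7]
opening: 0.0562
grip_force: 65.3
  shift [-0.0013 -0.0132  0.0387] turn [ 0.0014  0.0006 -0.005 ]
```

```bash
python3 -m creep '[-0.001,-0.013,0.02,0.001,0.001,0,0.5, -0.001,-0.013,0.036,0.001,0.001,0,0.5, -0.001,-0.013,0.036,0.001,0.001,0,0.5, -0.001,-0.013,0.036,0.001,0.001,0,0.5, -0.001,-0.013,0.036,0.001,0.001,0,0.5]'; python3 -c "
from h import *
rows([.5598,.3038,.0835],down(-2.5))"
```

```text
clock: 13.83
position: [0.5617, 0.3058, 0.0878]
orientation: [1.0, -0.025, 0.003, -0.001]
ft_force: [-1.0, 0.2, -2.8]
opening: 0.0562
grip_force: 65.4
  shift [-0.0046  0.0053  0.0108] turn [-0.0017 -0.0034 -0.0036]
```

```bash
python3 -m creep '[-0.004,0.005,0.006,-0.001,-0.003,0,0.5, -0.004,0.005,0.009,-0.001,-0.003,0,0.5, -0.004,0.005,0.009,-0.001,-0.003,0,0.5, -0.004,0.005,0.009,-0.001,-0.003,0,0.5]'; python3 -c "
from h import *
rows([.5598,.3038,.0835],down(-2.5))"
```

```text
clock: 14.17
position: [0.5597, 0.3034, 0.0837]
orientation: [1.0, -0.025, -0.0, -0.0]
ft_force: [-0.1, -0.2, 0.4]
opening: 0.0561
grip_force: 65.5
  shift [ 0.0002 -0.001   0.0004] turn [-0.0002  0.0002 -0.0039]
```

```bash
python3 -m creep '[0,0,0,0,0,0,0.9, 0,0,0,0,0,0,0.9, 0,0,0,0,0,0,0.9, 0,0,0,0,0,0,0.9, 0,0,-0.05,0,0,0,0.9, 0,0,-0.12,0,0,0,0.9, 0,0,-0.22,0,0,0,0.9, 0,0,-0.32,0,0,0,0.9]'; python3 -m creep '[0,0,-0.1,0,0,0,0, 0,0,-0.15,0,0,0,0, 0,0,-0.15,0,0,0,0]'; python3 - <<'E'
from h import *
for n in ("scene","top"):
    c=cal(n); im,D=viewer.get_image(n); P=cloud(c,D).reshape(-1,3); cv2.imwrite(f"pics/{n}9.png",im)
    for nm,a,z,r0,r1 in [("bowl",(.455,.31),(.040,.056),.03,.075),("pot",(.665,.299),(.058,.076),.03,.075),("tin",(.56,.304),(.125,.135),0,.045)]:
        q=P[(P[:,2]>z[0])&(P[:,2]<z[1])]; r=np.hypot(*(q[:,:2]-a).T); q=q[(r>=r0)&(r<r1)]
        if len(q)>20: print(n,nm,len(q),((q.min(0)+q.max(0))/2).round(4),np.ptp(q,axis=0).round(3))
print(telemetry.observe()['q'].round(2))
E
```

```text
clock: 14.83
position: [0.559, 0.3034, 0.212]
orientation: [1.0, -0.025, -0.001, 0.0]
ft_force: [1.3, 0.8, 0.3]
opening: 0.0773
grip_force: 0.0
clock: 15.08
position: [0.5627, 0.3037, 0.2773]
orientation: [1.0, -0.025, 0.004, -0.002]
ft_force: [0.8, -0.5, 0.1]
opening: 0.0416
grip_force: 0.0
scene bowl 216 [0.4554 0.3131 0.0478] [0.11  0.112 0.016]
scene pot 225 [0.6504 0.2983 0.067 ] [0.119 0.091 0.018]
scene tin 193 [0.5614 0.3048 0.1298] [0.052 0.058 0.009]
top bowl 259 [0.4545 0.3091 0.0467] [0.105 0.108 0.013]
top pot 210 [0.6632 0.2968 0.0669] [0.087 0.085 0.018]
top tin 275 [0.5597 0.3022 0.1299] [0.049 0.055 0.01 ]
[-1.05  0.75  0.96  1.52 -0.64  1.21 -1.6 ]
```

View pics/scene9.png

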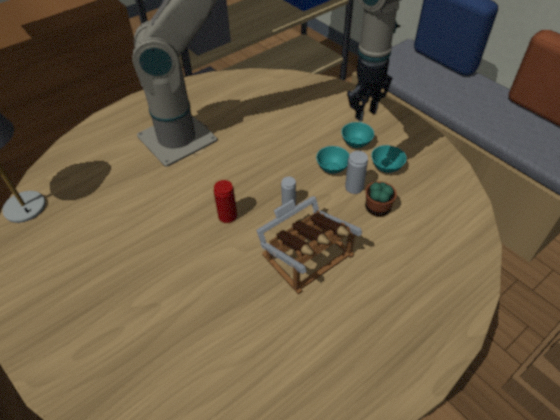

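```bash
cat >> h.py <<'E'
def RT(t): return (R.from_euler('z',YAW)*R.from_euler('y',-t,degrees=True)).as_matrix()@np.diag([1,-1,-1])
E
python3 -c "
from h import *
for b in ((-.15,0,.15),(-.15,0,.034)):
    p=O+B@np.array(b); print(p.round(3)); rows(p,RT(12))"
```

```text
[0.472 0.028 0.183]
  shift [-0.1866  0.6994  0.221 ] turn [ 0.0006  0.133  -0.0171]
[0.521 0.027 0.078]
  shift [-0.0642  0.6966  0.4839] turn [ 0.0006  0.133  -0.0171]
```

```bash
python3 -m creep '[-0.03,0.08,0,0,0.02,0,0, -0.06,0.17,0,0,0.04,0,0, -0.09,0.26,0.02,0,0.06,0,0, -0.12,0.35,0.04,0,0.08,-0.01,0, -0.15,0.44,0.06,0,0.1,-0.017,0, -0.18,0.53,0.09,0,0.133,-0.017,0, -0.187,0.62,0.12,0,0.133,-0.017,0, -0.187,0.7,0.14,0,0.133,-0.017,0]';python3 -m creep '[0,0,0,0,0,0,0, 0,0,0,0,0,0,0, 0,0,0,0,0,0,0]'; python3 -c "
from h import *
print(telemetry.observe()['q'].round(2),inbed())
for b in ((-.15,0,.1),(-.145,0,.034)):
    p=O+B@np.array(b); print(p.round(3)); rows(p,RT(12))"
```

```text
clock: 15.85
position: [0.4667, 0.0271, 0.2129]
orientation: [0.995, -0.011, 0.101, 0.002]
ft_force: [0.2, -0.4, -0.1]
opening: -0.0004
grip_force: 0.0
clock: 16.1
position: [0.4705, 0.0281, 0.2145]
orientation: [0.995, -0.011, 0.103, 0.002]
ft_force: [-0.0, 1.3, -0.3]
opening: -0.0003
grip_force: 0.0
[-0.78  0.45  0.89  2.21 -0.71  0.53 -0.97] [-0.1376 -0.0002  0.1789]
[0.493 0.028 0.138]
  shift [ 0.0147 -0.0011  0.1991] turn [ 0.0016  0.0019 -0.0001]
[0.525 0.027 0.08 ]
  shift [ 0.0645 -0.0015  0.3569] turn [ 0.0016  0.0019 -0.0001]
```

```bash
python3 -m creep '[0.01,0,0.08,0.001,0.002,0,0, 0.015,0,0.16,0.001,0.002,0,0, 0.03,-0.001,0.24,0.001,0.002,0,0, 0.05,-0.001,0.3,0.001,0.002,0,0, 0.06,-0.0015,0.355,0.001,0.002,0,0, 0.06,-0.0015,0.355,0.001,0.002,0,0, 0.06,-0.0015,0.355,0.001,0.002,0,0]'; python3 -c "
from h import *
print(telemetry.observe()['q'].round(2),inbed())
for b in ((-.125,0,.034),(-.09,0,.034),(-.066,0,.034)):
    p=O+B@np.array(b); print(p.round(3)); rows(p,RT(12))"
```

```text
clock: 16.68
position: [0.5249, 0.0281, 0.0819]
orientation: [0.995, -0.011, 0.103, 0.002]
ft_force: [-0.9, 0.3, -0.0]
opening: 0.0001
grip_force: 0.0
[-0.39  0.67  0.38  2.19 -1.1   0.23 -0.63] [-0.1443  0.001   0.0358]
[0.543 0.027 0.088]
  shift [ 0.0481  0.0026 -0.0067] turn [0.0007 0.002  0.0009]
[0.575 0.026 0.103]
  shift [ 0.1333  0.0027 -0.0266] turn [0.0007 0.002  0.0009]
[0.597 0.025 0.113]
  shift [ 0.1917  0.0028 -0.0403] turn [0.0007 0.002  0.0009]
```

```bash
python3 -m creep '[0,0.002,0,0,-0.03,0,0, 0,0.002,0,0,-0.055,0,0, 0.01,0.002,0,0,-0.055,0,0, 0.02,0.002,0,0,-0.055,0,0, 0.03,0.003,-0.003,0,-0.055,0,0, 0.03,0.003,-0.003,0,-0.055,0,0]'; python3 -c "
from h import *
print(telemetry.observe()['q'].round(2),inbed())
for b in ((-.11,0,.034),(-.09,0,.034),(-.066,0,.034)):
    p=O+B@np.array(b); rows(p,RT(7))"
```

```text
clock: 17.18
position: [0.5376, 0.0259, 0.0876]
orientation: [0.998, -0.011, 0.062, 0.001]
ft_force: [0.1, -0.0, 1.4]
opening: 0.0003
grip_force: 0.0
[-0.49  0.73  0.59  2.08 -0.94  0.46 -0.79] [-0.1304 -0.0009  0.0356]
  shift [ 0.0498 -0.0022 -0.012 ] turn [ 0.0004 -0.0014  0.0002]
  shift [ 0.0974 -0.0021 -0.0273] turn [ 0.0004 -0.0014  0.0002]
  shift [ 0.1545 -0.0021 -0.0457] turn [ 0.0004 -0.0014  0.0002]
```

Now push gradually.

```bash
python3 -m creep '[0.014,-0.002,-0.0035,0,0,0,0, 0.028,-0.002,-0.007,0,0,0,0, 0.042,-0.002,-0.0105,0,0,0,0, 0.056,-0.002,-0.015,0,0,0,0, 0.07,-0.002,-0.019,0,0,0,0, 0.084,-0.002,-0.023,0,0,0,0, 0.098,-0.002,-0.027,0,0,0,0]'; python3 -c "
from h import *
print(telemetry.observe()['q'].round(2),inbed())
for b in ((-.08,0,.034),(-.066,0,.034)):
    p=O+B@np.array(b); rows(p,RT(7))"
```

```text
clock: 17.77
position: [0.5747, 0.0254, 0.1024]
orientation: [0.998, -0.011, 0.061, 0.001]
ft_force: [-2.9, -0.7, 2.1]
opening: 0.0001
grip_force: 1.4
[-0.52  0.76  0.66  1.97 -0.87  0.57 -0.87] [-0.0905 -0.0006  0.0333]
  shift [ 0.0244 -0.0014 -0.0098] turn [ 0.0007  0.0004 -0.    ]
  shift [ 0.0577 -0.0014 -0.0206] turn [ 0.0007  0.0004 -0.    ]
```

```bash
python3 -m creep '[0.014,-0.001,-0.006,0,0,0,0, 0.028,-0.001,-0.012,0,0,0,0, 0.038,-0.001,-0.016,0,0,0,0, 0.046,-0.001,-0.019,0,0,0,0, 0.046,-0.001,-0.019,0,0,0,0]'; python3 - <<'E'
from h import *
print(telemetry.observe()['q'].round(2),inbed())
A=[]
for n in ("top","scene"):
    c=cal(n); im,D=viewer.get_image(n); P=cloud(c,D).reshape(-1,3); b=(P-O)@B
    for y0,y1 in ((.045,.09),(-.09,-.045)):
        q=b[(b[:,1]>y0)&(b[:,1]<y1)&(b[:,2]>.024)&(b[:,2]<.036)&(b[:,0]>-.115)&(b[:,0]<-.02)]
        if len(q)>3: print(n,len(q),"bar x",np.percentile(q[:,0],[3,50,97]).round(4))
rows(O+B@np.array((-.064,0,.034)),RT(7))
E
```

```text
clock: 18.18
position: [0.591, 0.0253, 0.1113]
orientation: [0.998, -0.011, 0.06, 0.001]
ft_force: [-3.5, -1.0, -2.8]
opening: -0.0004
grip_force: 1.6
[-0.52  0.77  0.69  1.92 -0.84  0.62 -0.91] [-0.072  -0.0002  0.0344]
top 39 bar x [-0.0512 -0.0451 -0.039 ]
scene 66 bar x [-0.0497 -0.0413 -0.0342]
scene 78 bar x [-0.0501 -0.0417 -0.0366]
  shift [ 0.0191 -0.0004 -0.0048] turn [0.0009 0.0012 0.0001]
```

```bash
python3 -m creep '[0.005,0,-0.002,0,0,0,0, 0.01,0,-0.004,0,0,0,0, 0.01,0,-0.004,0,0,0,0, 0.01,0,-0.004,0,0,0,0]'; python3 -c "
from h import *
print(inbed())"
```

```text
clock: 18.62
position: [0.5911, 0.0256, 0.1121]
orientation: [0.998, -0.011, 0.057, 0.001]
ft_force: [-8.3, -1.5, -8.0]
opening: 0.0
grip_force: 4.8
[-0.0716  0.      0.0351]
```

```bash
python3 -m creep '[0.008,0,-0.003,0,0,0,0, 0.015,0,-0.006,0,0,0,0, 0.015,0,-0.006,0,0,0,0, 0.015,0,-0.006,0,0,0,0]'; python3 -c "
from h import *
print(inbed())"
```

```text
clock: 18.95
position: [0.5911, 0.0257, 0.1124]
orientation: [0.999, -0.011, 0.051, 0.0]
ft_force: [-15.5, -2.4, -13.1]
opening: 0.0001
grip_force: 8.7
[-0.0714  0.0001  0.0354]
```

```bash
python3 -m creep '[-0.03,0,0.01,0,0,0,0, -0.08,0,0.02,0,0,0,0, -0.15,0,0.03,0,0,0,0, -0.15,0,-0.05,0,0,0,0, -0.15,0,-0.15,0,0,0,0, -0.17,0,-0.25,0,0,0,0, -0.17,0,-0.35,0,0,0,0, -0.17,0,-0.45,0,0,0,0]'; python3 -m creep '[0,0,-0.05,0,0,0,0, 0,0,-0.05,0,0,0,0, 0,0,-0.05,0,0,0,0]'; python3 - <<'E'
from h import *
for n in ("scene","top","wrist"):
    c=cal(n); im,D=viewer.get_image(n); P=cloud(c,D).reshape(-1,3); b=(P-O)@B; cv2.imwrite(f"pics/{n}10.png",im)
    q=b[(abs(b[:,1])<.09)&(b[:,2]>.027)&(b[:,2]<.033)&(b[:,0]>-.115)&(b[:,0]<-.02)]
    if len(q)>3: print(n,len(q),"bar x",np.percentile(q[:,0],[3,50,97]).round(4))
    for y in (.052,0,-.052):
        q=b[(abs(b[:,1]-y)<.02)&(b[:,2]>-.006)&(b[:,2]<.02)&(b[:,0]>-.03)&(b[:,0]<.11)]
        if len(q)>3: print("  crayon",y,"tip",q[:,0].max().round(4),"top",np.median(q[q[:,2]>.005][:,2]).round(4))
    q=P[(abs(P[:,2]-.13)<.005)&(np.hypot(P[:,0]-.56,P[:,1]-.304)<.045)]
    if len(q)>9: print("  tin",((q.min(0)+q.max(0))/2).round(4))
a=cv2.imread("pics/scene10.png")[130:300,200:430]; cv2.imwrite("pics/c10.png",cv2.convertScaleAbs(cv2.resize(a,None,fx=3,fy=3,interpolation=2),alpha=1.5))
E
```

```text
clock: 19.62
position: [0.5128, 0.0271, 0.2907]
orientation: [0.998, -0.012, 0.063, 0.001]
ft_force: [0.8, 1.2, 0.4]
opening: 0.0001
grip_force: 0.0
clock: 19.87
position: [0.5114, 0.0279, 0.3096]
orientation: [0.998, -0.011, 0.064, 0.0]
ft_force: [-0.0, 0.3, -0.8]
opening: -0.0003
grip_force: 0.0
scene 196 bar x [-0.0506 -0.0418 -0.036 ]
  crayon 0.052 tip 0.0884 top 0.0111
  crayon 0 tip 0.0703 top 0.011
  crayon -0.052 tip 0.0717 top 0.0112
  tin [0.5618 0.3044 0.1298]
top 28 bar x [-0.0507 -0.0447 -0.0389]
  crayon 0.052 tip 0.0844 top 0.0112
  crayon 0 tip 0.0673 top 0.011
  crayon -0.052 tip 0.0687 top 0.0118
  tin [0.5595 0.3023 0.13  ]
wrist 1750 bar x [-0.053  -0.0444 -0.0401]
  crayon 0.052 tip 0.0504 top 0.0133
  crayon 0 tip 0.0504 top 0.0131
  crayon -0.052 tip 0.0504 top 0.0131
  tin [0.5575 0.3031 0.1286]
```

View pics/c10.png

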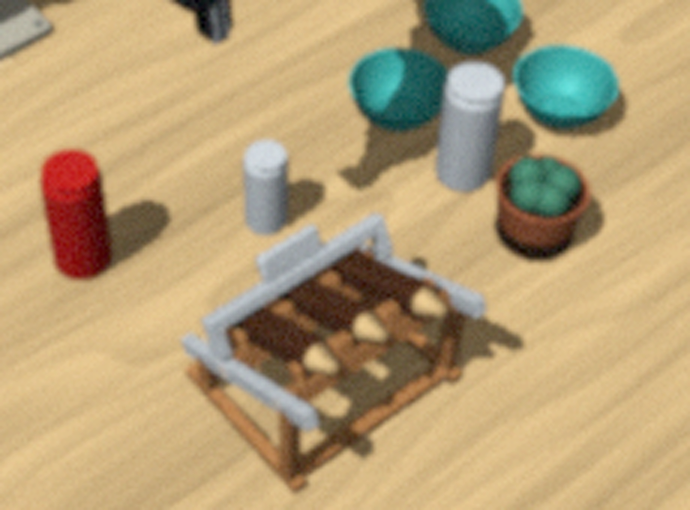

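```bash
python3 -c "
from h import *
print(order.job_done())"
```

```text
the job is handed in; nothing more can be done
None
```

The job is handed in at about 20 s: the crayon lies flat in the empty slot, point up and about 16 mm up-slope of the others (20 mm allowed), the tin stands upright midway between bowl and pot, and the keeper is at its stop; the verdict was not reported.

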